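Empty the dish tray over the carton's rim and fold the carton shut

TASK

Carry the tray of used culture dishes level by its handle to the discard carton, hook the lip at its open end over the inside of the rim on the carton's flapless right-hand side, and with the lip staying on that rim as the pivot, tip the tray over until both dishes have slid into the carton. Set the empty tray back down on the bench, standing level and let go of, then fold the carton's flaps shut, first the short one and then the long one over it. Leave the other things on the bench where they are.

Things in the scene. Friction and masses are not known exactly. Their poses are not given: they have to be found in the camera images.
- tray: Bright steel carrying tray, 0.4 kg, 106 mm wide (its x), 225 mm long (its y). Origin: on the bench plane under the middle of the handle. Floor: top 21 mm, underside 18 mm up. Walls (top 44 mm up) on both sides and at the back (y = -110 mm). Front end (+y) is open: the floor runs on to y = +115 mm and ends in a down-turned lip. Two runners under the floor carry it; they end at y = +75 mm.
- tray_grip (a point): Middle of the tray's handle, a round bar 12 mm thick and 87 mm long across the tray (along its x), 100 mm above the tray's origin; free above and around; near the tray's balance point. The round bar can turn between the fingers, so the tray can swing while the gripper stays upright.
- tray_lip (a point): Middle of the lower edge of the tray's lip: tray frame (0, 113.75, 9) mm. The lip is 2.5 mm thick and reaches 9 mm below the floor's underside. The 37 mm gap between lip and runners takes the carton's rim; the floor's underside then rests on the rim.
- dish_a: Round culture dish with its lid on, 91 mm across, 16 mm high, about 30 g, lying in the back half of the tray. Origin: centre of its underside. It does not come apart. Smooth: it starts to slide on the tray at a slope of about 25 degrees.
- dish_b: Round culture dish like the other, lying in the front half of the tray.
- carton: Plain brown cardboard carton, fixed to the bench, outside 132 mm (its x) by 198 mm (its y) by 135 mm high, walls 4 mm, open at the top. Origin: centre of its underside. A flap is hinged on its near side (-x, short flap) and on its far side (+x, long flap); the right-hand side (-y) and left-hand side (+y) have none.
- carton_rim (a point): Middle of the inner top edge of the carton's right-hand (-y) wall: carton frame (0, -95, 135) mm. The tray's lip hooks over this wall.
- flap_short (a joint): Angle (rad) of the carton's short flap (55 mm long, 196 mm wide, 3 mm thick): 0 lies flat over the opening, 1.57 stands upright, more leans outward. It stays where it is left (hinge friction 0.05 N m).
- flap_short_hinge (a point): Middle of the short flap's hinge line, at carton (-65, 0, 136.5) mm; the hinge runs along the carton's y.
- flap_short_tip (a point): Middle of the free edge of the short flap.
- flap_long (a joint): Angle (rad) of the long flap (90 mm long, 196 mm wide, 3 mm thick): 0 lies flat over the short flap, 1.57 stands upright, more leans outward. It stays where it is left (hinge friction 0.05 N m).
- flap_long_hinge (a point): Middle of the long flap's hinge line, at carton (65, 0, 139.5) mm; the hinge runs along the carton's y.
- flap_long_tip (a point): Middle of the free edge of the long flap.
- timer: Small white bench timer, 62x62x19 mm, loose, in front, near the right-hand end of the carton; a bystander. Origin: centre of its underside.
- marker: Marker pen, 131 mm long, 15 mm thick, loose, lying between tray and carton; a bystander. Origin: its underside.
- capped_tube: Screw-cap tube, 112 mm long, 22 mm thick, loose, lying in front of the carton; a bystander. Origin: its underside.
Mind the look-alikes: they are no part of the job. What is shaped like the dish_a but pink is not meant.

How it is judged (in metres and radians):
On the way, in this order (a step that is already met when the one before it is completed fails the run):
1. the tray, still roughly level, rests on the carton's right-hand rim with its lip hooked inside (x of tray_lip in the frame of carton between -0.04 and 0.04 m and y of tray_lip in the frame of carton between -0.095 and -0.045 m and z of tray_lip in the frame of carton between 0.1 and 0.1335 m and angle between tray's own z axis and vertical below 0.25 rad and contact force between tray and carton above 0.2 N and distance between dish_a and tray below 0.13 m), for 0.1 s.
2. the tray is tipped more than 20 degrees with its lip still on that rim (x of tray_lip in the frame of carton between -0.045 and 0.045 m and y of tray_lip in the frame of carton between -0.099 and -0.04 m and z of tray_lip in the frame of carton between 0.085 and 0.135 m and angle between tray's own z axis and vertical above 0.35 rad and contact force between tray and carton above 0.1 N), for 0.1 s.
3. both dishes are in the carton and the empty tray stands on the bench, let go of, both flaps still open (x of dish_a in the frame of carton between -0.066 and 0.066 m and y of dish_a in the frame of carton between -0.099 and 0.099 m and z of dish_a in the frame of carton between -0.005 and 0.134 m and x of dish_b in the frame of carton between -0.066 and 0.066 m and y of dish_b in the frame of carton between -0.099 and 0.099 m and z of dish_b in the frame of carton between -0.005 and 0.134 m and angle between tray's own z axis and vertical below 0.08 rad and height (world z) of tray between -0.006 and 0.008 m and linear speed of tray below 0.02 m/s and contact force between the fingers and tray below 0.1 N and value of joint each of flap_short, flap_long above 0.8 rad), for 0.2 s.
4. the short flap is folded down while the long one is still open (value of joint flap_short below 0.2 rad and value of joint flap_long above 0.5 rad), for 0.1 s.
At the end, for the whole second after the job is handed in: Both dishes lie at rest inside the carton below its rim; the tray stands on its runners on the bench, level within 0.08 rad and at rest; the short and the long flap are both shut within 0.15 rad (x of dish_a in the frame of carton between -0.066 and 0.066 m and y of dish_a in the frame of carton between -0.099 and 0.099 m and z of dish_a in the frame of carton between -0.005 and 0.134 m and x of dish_b in the frame of carton between -0.066 and 0.066 m and y of dish_b in the frame of carton between -0.099 and 0.099 m and z of dish_b in the frame of carton between -0.005 and 0.134 m and angle between tray's own z axis and vertical below 0.08 rad and height (world z) of tray between -0.006 and 0.008 m and linear speed of each of tray, dish_a, dish_b below 0.02 m/s and value of joint each of flap_short, flap_long below 0.15 rad); the robot touches nothing.
It fails at once if the timer was pushed more than 30 mm (distance of timer from where it was at the start of the episode above 0.03 m).
It fails at once if the marker was pushed more than 30 mm (distance of marker from where it was at the start of the episode above 0.03 m).
It fails at once if the capped tube was pushed more than 30 mm (distance of capped_tube from where it was at the start of the episode above 0.03 m).
It also fails if it takes over 72 s, if anything falls off the work surface, if the arm or the gripper's body presses on something with over 40 N, if the wrist force passes 120 N, or if a joint passes its speed limit or range.

ROBOT

A 6-joint arm with a two-finger parallel gripper is mounted at the origin on a cart in front of the work surface, level with it; the furniture and walls round the work are solid. World frame = base frame: x ahead of the robot, y to its left, z up, the work surface at z = 0. Lengths are in mm, angles in rad, forces in N, time in s.
With the tool pointing down it reaches from about 350 to 725 mm from the base axis. Payload 4.3 kg.
Tool frame: the origin (TCP) lies midway between the tips of the shut fingers; the grasp point (between the pads) lies behind it (ctrl.pinch_z is the z of the grasp point in the tool frame, in mm); z points along the fingers, y is the line along which they close (so a half turn about z gives the same grasp; the last joint's range is limited). The gripper opens to 85 mm and grips with 20 to 120 N. Pads are 22 mm wide; open, the fingers measure 114 mm over their backs; the gripper's body (76 mm by 85 mm) begins 54 mm behind the grasp point. The pads swing forward as they close: fully open they stand 13 mm farther back than shut.
Start: joints at [1.11, 0.377, 0.081, 1.274, 0, 1.46], TCP at [197.608, 540.02, 195.729] pointing down, gripper open.
Joint ranges: [-2.72, 2.72], [-0.84, 1.66], [-1.02, 1.22], [-1.77, 2.12], [-1.37, 1.28], [-3.14, 3.14]. Speed limits (rad/s): [2.57, 2.57, 3.14, 3.14, 3.14, 3.14].

INTERFACE

Orientations are given as [roll, pitch, yaw] about the fixed x, y, z axes, in that order (R = Rz(yaw) Ry(pitch) Rx(roll)).
In Python, from station import ctrl, cams, hand_in gives the robot as it stands.
- The arm moves only by the tool step_arm, never from a script. Its argument "rows" is a list of rows, each a list of 3 entries, a list of its own where there are three numbers: the shift along the tool's x, y, z as a fraction of full scale, then the turn, a rotation vector about the tool's x, y, z as a fraction of full scale, then the opening, from 0 (shut) to 1 (fully open). In form: [[[tx, ty, tz], [ax, ay, az], jaw], ...]. A call has 1 to 12 rows; each row shifts and turns the commanded pose from where the row before left it, along the tool's axes as they then stand; what a row does not reach is not made up. Full scale, the value 1, is 0.02 m for a shift and 5 degrees for a turn. A row lasts 1/8 s, in which the tool goes at most 62.5 mm and 10.7 degrees, less where a joint would pass 70% of its speed; a pose out of reach is approached as far as the arm can. A call with a number of a shift or a turn outside -1 to 1 is refused whole. A call with a gripper value outside its range is refused whole. The fingers move at their own pace and stop on an object; "newtons" is the grip in N (left out, the last holds). Time passes only in rows, so rows that do not move let the fingers close. It gives the time, the measured TCP pose, the force, the opening and the grip force at its end, in the units of the state.
- ctrl.read_state(): the state, without advancing time (a new reading comes with each control period).
- cams.grab_frame(name): name is "scene" or "top" or "wrist"; returns (picture, depth): 420x560x3 uint8, red, green, blue; 420x560 float32, mm along the optical axis (not along the pixel's ray), 0 where there is no reading.
- cams.get_calibration(name): a dict with "fx", "fy", "cx", "cy" (pixels), "dist_coeffs" ([k1, k2, p1, p2, k3] as OpenCV has them; the pictures are not rectified), "extrinsics" (4x4, takes a point from world to camera coordinates). Camera axes: x right, y down, z forward; pixel columns grow to the right and rows downward; lengths in mm; the calibration is good to about 2 mm. A picture is of the moment at which its call begins: read the wrist's pose just before it. get_calibration takes no time and is no camera call; for the wrist camera it gives the pose at the moment of the call.
- hand_in(): hands the job in; it is judged then, once.
The state is a dict: "time_s": time; "qpos": joint angles; "qd": joint speeds; "effort": joint torques, N m; "position": TCP position; "eef_rot": TCP orientation; "ft_force": force on the tool from outside, world axes, zero at the start; "torque": the same for the moment, N m; "opening": finger opening in mm; "grip_force": force on a finger pad.
Only numpy, scipy, OpenCV 4.12 (cv2) and the standard library are available. Lean on these libraries where they do the work, as an engineer would, in place of code of your own. Each camera call takes 0.05 s, during which the arm holds its last target. There are 200 camera calls.

## Working session

There is one attempt and no reset: what is moved stays moved. The work goes in short steps, Python scripts to look and compute and a tool call to move; the robot and the scene stay as the last step left them, time stands still between calls to the robot, and variables do not carry over. Pictures are saved under pics/ and viewed, at most 13 in all, crops included, and the job is handed in when it is done.

Besides the shell and the picture viewer there is one more tool, called after "Call:" in YAML: its name, and indented under it one key for each argument. step_arm: Moves the arm, as the interface text tells. Its arguments: {"type":"object","properties":{"rows":{"type":"array","items":{"type":"array"}},"newtons":{"type":"number"}},"required":["rows"]}

```bash
ls; mkdir -p pics; python3 - <<'E'
from station import ctrl,cams
import cv2,numpy as np
print(ctrl.read_state(),ctrl.pinch_z)
for n in("scene","top"):
    p,d=cams.grab_frame(n); cv2.imwrite(f"pics/{n}0.png",p[:,:,::-1]); np.savez(f"{n}0.npz",p=p,d=d)
    c=cams.get_calibration(n); print(n,c)
E
```

```text
pics
{'time_s': 0.0, 'qpos': array([1.10968880e+00, 3.78036895e-01, 7.96105460e-02, 1.27442628e+00,
       4.09423911e-06, 1.46049392e+00]), 'qd': array([ 0.00018567,  0.00026812, -0.00061771,  0.00078671, -0.00151945,
       -0.0029862 ]), 'effort': array([-3.81277086e-04, -4.63607597e+01,  2.69874215e+01,  2.09219148e-02,
       -3.51702938e-04,  3.56148753e-06]), 'position': array([197.26060482, 539.30877915, 194.76997206]), 'eef_rot': array([-3.13954930e+00, -2.30424550e-04,  2.79078729e+00]), 'ft_force': array([ 0.84899661, -0.4853166 , -0.14686249]), 'torque': array([ 0.03753863, -0.05993889, -0.02320158]), 'grip_force': 0.0, 'opening': 85.52573247544197} -18.700000000000003
scene {'fx': 399.0494555065073, 'fy': 399.0494555065073, 'cx': 280.7514656071584, 'cy': 208.72037114566908, 'dist_coeffs': array([-0.1101398,  0.       ,  0.       ,  0.       ,  0.       ]), 'extrinsics': array([[ 5.88348064e-01, -8.08468366e-01, -1.50152032e-02,
        -3.09564634e+02],
       [-4.36713187e-01, -3.02072355e-01, -8.47368801e-01,
         2.93012213e+02],
       [ 6.80535192e-01,  5.05105131e-01, -5.30792482e-01,
         6.39605920e+02],
       [ 0.00000000e+00,  0.00000000e+00,  0.00000000e+00,
         1.00000000e+00]])}
top {'fx': 529.0505597160917, 'fy': 529.0505597160917, 'cx': 282.1771091008422, 'cy': 214.60447064545812, 'dist_coeffs': array([-0.14621884,  0.        ,  0.        ,  0.        ,  0.        ]), 'extrinsics': array([[ 7.58771658e-03, -9.99968119e-01, -2.48733073e-03,
        -6.21740602e+01],
       [-9.88088683e-01, -7.11520889e-03, -1.53720944e-01,
         4.75969648e+02],
       [ 1.53698345e-01,  3.62409430e-03, -9.88111170e-01,
         1.26028214e+03],
       [ 0.00000000e+00,  0.00000000e+00,  0.00000000e+00,
         1.00000000e+00]])}
```

View pics/scene0.png

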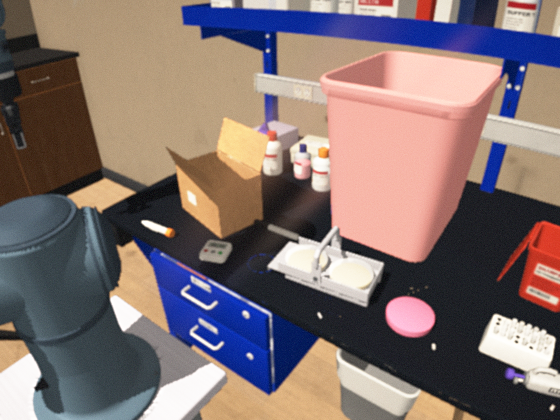

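View pics/top0.png

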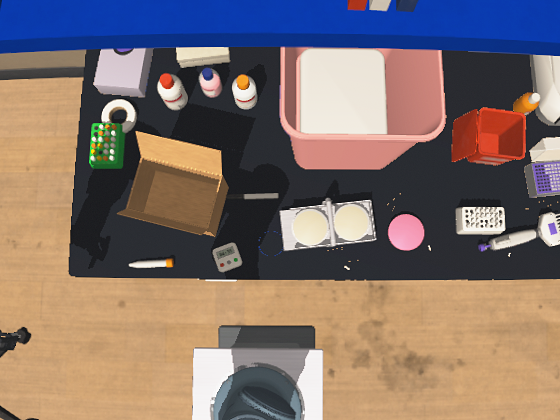

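The scene view shows the tray with two dishes at (325,265), the carton at (215,195), timer (215,250), marker (290,232) and capped tube (158,229). In the top view the tray is at (328,225), with its left end next to the marker (255,196). The carton is at (178,190), with the long flap above and the short flap below-left. The pink disc at (406,232) is a look-alike outside the tray. The dishes meant are the whitish ones inside the tray, at (309,227) and (351,222).

```bash
cat > h.py <<'E'
import numpy as np,cv2
from station import ctrl,cams
def world(n,d,cal=None):
    c=cal or cams.get_calibration(n); K=np.array([[c['fx'],0,c['cx']],[0,c['fy'],c['cy']],[0,0,1]])
    h,w=d.shape; uv=np.stack(np.meshgrid(np.arange(w),np.arange(h)),-1).reshape(-1,1,2).astype(float)
    r=cv2.undistortPoints(uv,K,np.array(c['dist_coeffs'])).reshape(h,w,2)
    P=np.dstack([r*d[...,None],d]); E=c['extrinsics']
    return (P-E[:3,3])@E[:3,:3]
def proj(n,p):
    c=cams.get_calibration(n); K=np.array([[c['fx'],0,c['cx']],[0,c['fy'],c['cy']],[0,0,1]]); E=c['extrinsics']
    return cv2.projectPoints(np.array(p,float).reshape(-1,1,3),cv2.Rodrigues(E[:3,:3])[0],E[:3,3],K,np.array(c['dist_coeffs']))[0].reshape(-1,2)
E
python3 - <<'E'
from h import *
for n,boxes in (("top",dict(tray=(180,260,270,385),carton=(125,240,115,235),marker=(185,205,225,282),timer=(240,275,208,246),tube=(255,272,125,180))),):
    z=np.load(n+"0.npz"); W=world(n,z['d']); hsv=cv2.cvtColor(z['p'],cv2.COLOR_RGB2HSV); np.save("W.npy",W)
    for k,(a,b,c,d) in boxes.items():
        w=W[a:b,c:d]; rgb=z['p'][a:b,c:d].astype(int); v=z['d'][a:b,c:d]>0
        if k=='tray': sets={'handle':(w[...,2]>85),'walls':(w[...,2]>36)&(w[...,2]<52),'floor+':(w[...,2]>10)&(w[...,2]<52)}
        elif k=='carton': sets={'rim':(abs(w[...,2]-135)<5),'high':w[...,2]>145,'all':w[...,2]>20}
        else: sets={'o':w[...,2]>5}
        for s,m in sets.items():
            q=w[m&v]
            if len(q)<5: print(k,s,len(q)); continue
            r=cv2.minAreaRect(q[:,:2].astype(np.float32))
            print(k,s,len(q),'min',q.min(0).round(),'max',q.max(0).round(),'med',np.median(q,0).round(1),'rect',np.round(r[0],1),np.round(r[1],1),round(r[2],1))
p=cv2.imread("pics/top0.png"); cv2.imwrite("pics/c0.png",cv2.resize(p[120:280,70:390],None,fx=2.5,fy=2.5,interpolation=cv2.INTER_CUBIC))
E
```

```text
tray handle 244 min [ 397. -182.   91.] max [ 508. -161.  110.] med [ 451.5 -172.4  103.3] rect [ 452.5 -172.4] [112.8  12.2] 6.2
tray walls 1135 min [ 394. -286.   36.] max [514. -78.  51.] med [ 454.3 -194.2   38.1] rect [ 453.4 -181.8] [106.2 199.8] 5.7
tray floor+ 3583 min [ 391. -286.   10.] max [535. -28.  51.] med [ 452.6 -162.9   33.9] rect [ 471.6 -156.9] [146.7 248.4] 4.5
carton rim 425 min [427.  80. 130.] max [598. 301. 140.] med [522.3 178.3 134.5] rect [512.9 190.9] [200.3 132.5] 76.8
carton high 2450 min [409.  73. 145.] max [630. 305. 226.] med [585.7 179.5 182.1] rect [519.9 189.2] [196.3 185.5] 76.5
carton all 4993 min [409.  67.  20.] max [712. 374. 226.] med [573.2 192.8 143.8] rect [547.  248.2] [357.5 217.8] 65.1
marker o 301 min [510. -53.   5.] max [556.  86.  60.] med [528.4  25.4  11.3] rect [530.4  17.2] [136.7  46.4] 86.4
timer o 622 min [338.  38.   5.] max [410. 115.  23.] med [372.9  76.6  15.9] rect [374.1  74.8] [68.3 75.5] 9.3
tube o 286 min [339. 203.   5.] max [377. 325.  25.] med [355.  259.3  14.3] rect [360.3 263.3] [121.1  36.4] 83.2
```

View pics/c0.png

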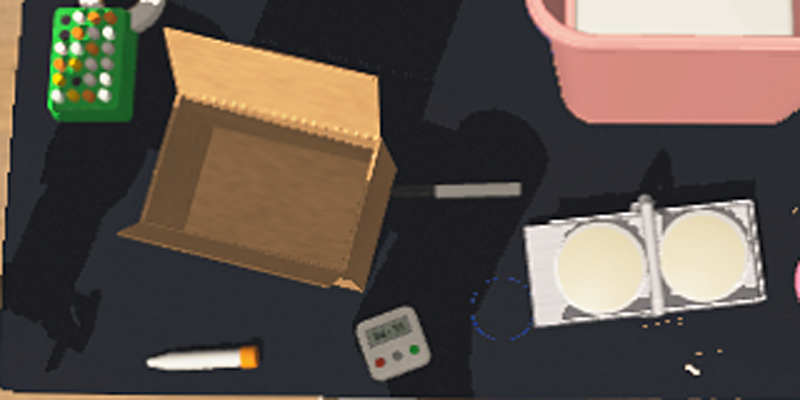

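The crop confirms it: the steel tray with the cream dishes has its open end to the left, at crop (530,275). The marker is at (478,190) and the timer at (393,343). The pink disc is outside the tray at right, so it is not meant. The tray handle is at about (452,-172) with yaw +6°. The carton is at about (512,191) with yaw -13.3°.

Call:
step_arm:
  rows:
    - [[0,0,-0.4],[0,0,-0.877],1]
    - [[0,0,-0.4],[0,0,-0.877],1]
    - [[0,0,-0.4],[0,0,-0.877],1]
    - [[0,0,-0.4],[0,0,-0.877],1]
    - [[0,0,-0.4],[0,0,-0.877],1]
    - [[0,0,-0.4],[0,0,-0.877],1]

```text
time_s: 0.85
position: [197.5, 539.6, 243.4]
eef_rot: [-3.141, -0.001, -3.031]
ft_force: [-0.6, -0.3, -0.0]
opening: 85.8
grip_force: 0.0
```

```bash
python3 - <<'E'
from h import *
W=np.load("W.npy"); z=np.load("top0.npz")
c,s=np.cos(-.233),np.sin(-.233)
Q=W.reshape(-1,3)-[512.5,190.7,0]; L=np.c_[c*Q[:,0]+s*Q[:,1],-s*Q[:,0]+c*Q[:,1],Q[:,2]]
# profile in carton x for z>137, |y|<90
for lo in range(-130,200,10):
    m=(L[:,0]>=lo)&(L[:,0]<lo+10)&(abs(L[:,1])<85)&(z['d'].ravel()>0); q=L[m]
    if len(q): print(lo,len(q),'z pct',np.percentile(q[:,2],[5,50,95,100]).round(0))
# wall ends
for lo in (-50,-20,0,20,40):
    m=(abs(L[:,0]-lo)<8)&(abs(L[:,2]-135)<3); q=L[m]; print(lo,np.sort(q[:,1].round(0))[[0,3,-4,-1]] if len(q)>8 else q.round())
E
```

```text
-130 263 z pct [-6. -2.  3.  5.]
-120 262 z pct [-6. -1.  3.  5.]
-110 260 z pct [-5. -1.  3.  6.]
-100 256 z pct [-6. -1.  3.  6.]
-90 415 z pct [ -5.   1. 189. 192.]
-80 506 z pct [ -4. 155. 179. 183.]
-70 225 z pct [  2. 142. 153. 155.]
-60 1 z pct [7. 7. 7. 7.]
-50 236 z pct [-1.  3.  7. 12.]
-40 239 z pct [-1.  3.  8. 12.]
-30 234 z pct [-1.  3.  7. 12.]
-20 236 z pct [-2.  2.  8. 10.]
-10 243 z pct [-1.  3.  7. 10.]
0 232 z pct [-2.  3.  7. 10.]
10 236 z pct [-2.  3.  7.  9.]
20 236 z pct [-2.  3.  8. 11.]
30 228 z pct [-1.  3.  7. 12.]
40 233 z pct [-1.  3.  8. 14.]
50 237 z pct [-2.  3.  8. 12.]
60 1080 z pct [  5. 102. 152. 164.]
70 498 z pct [154. 167. 181. 185.]
80 519 z pct [179. 193. 206. 211.]
90 457 z pct [202. 215. 223. 226.]
100 25 z pct [ -5.  -1.   5. 217.]
110 24 z pct [-4. -1.  4.  5.]
120 27 z pct [-3. -1.  2.  5.]
130 35 z pct [-5. -1.  3.  5.]
140 36 z pct [-5. -1.  3.  5.]
150 173 z pct [-5. -1.  3.  6.]
160 230 z pct [-5. -1.  3.  6.]
170 242 z pct [-6. -1.  3.  7.]
180 237 z pct [-6. -2.  3.  7.]
190 544 z pct [ -5. 447. 491. 495.]
-50 [-99. -98.  96.  98.]
-20 [-99. -98.  96.  97.]
0 [-98. -97.  97.  98.]
20 [-99. -97.  96.  97.]
40 [-100.  -97.   96.   98.]
```

Call:
step_arm:
  rows:
    - [[-0.24,-1,0],[0,0,0],1]
    - [[-0.24,-1,0],[0,0,0],1]
    - [[-0.24,-1,0],[0,0,0],1]
    - [[-0.24,-1,0],[0,0,0],1]
    - [[-0.24,-1,0],[0,0,0],1]
    - [[-0.24,-1,0],[0,0,0],1]
    - [[-0.24,-1,0],[0,0,0],1]
    - [[-0.24,-1,0],[0,0,0],1]
    - [[-0.24,-1,0],[0,0,0],1]
    - [[-0.24,-1,0],[0,0,0],1]
    - [[-0.24,-1,0],[0,0,0],1]
    - [[-0.24,-1,0],[0,0,0],1]

```text
time_s: 2.35
position: [281.0, 306.5, 243.7]
eef_rot: [3.142, 0.0, -3.033]
ft_force: [-0.3, -0.2, 0.6]
opening: 85.3
grip_force: 0.0
```

Call:
step_arm:
  rows:
    - [[-0.24,-1,0],[0,0,0],1]
    - [[-0.24,-1,0],[0,0,0],1]
    - [[-0.24,-1,0],[0,0,0],1]
    - [[-0.24,-1,0],[0,0,0],1]
    - [[-0.24,-1,0],[0,0,0],1]
    - [[-0.24,-1,0],[0,0,0],1]
    - [[-0.24,-1,0],[0,0,0],1]
    - [[-0.24,-1,0],[0,0,0],1]
    - [[-0.24,-1,0],[0,0,0],1]
    - [[-0.24,-1,0],[0,0,0],1]
    - [[-0.24,-1,0],[0,0,0],1]
    - [[-0.24,-1,0],[0,0,0],1]

```text
time_s: 3.85
position: [363.9, 74.2, 243.7]
eef_rot: [3.142, 0.0, -3.033]
ft_force: [0.9, 0.1, 0.7]
opening: 85.2
grip_force: 0.0
```

Call:
step_arm:
  rows:
    - [[-0.24,-1,0],[0,0,0],1]
    - [[-0.24,-1,0],[0,0,0],1]
    - [[-0.24,-1,0],[0,0,0],1]
    - [[-0.24,-1,0],[0,0,0],1]
    - [[-0.24,-1,0],[0,0,0],1]
    - [[-0.24,-1,0],[0,0,0],1]
    - [[-0.24,-1,0],[0,0,0],1]
    - [[-0.24,-1,0],[0,0,0],1]
    - [[-0.24,-1,0],[0,0,0],1]
    - [[-0.24,-1,0],[0,0,0],1]
    - [[-0.24,-1,0],[0,0,0],1]
    - [[-0.24,-1,0],[0,0,0],1]

```text
time_s: 5.35
position: [447.7, -158.3, 243.7]
eef_rot: [3.141, 0.0, -3.033]
ft_force: [0.5, 0.3, 0.8]
opening: 85.2
grip_force: 0.0
```

```bash
python3 - <<'E'
from h import *
print(ctrl.read_state()['position'],ctrl.read_state()['qpos'])
c=cams.get_calibration("wrist"); p,d=cams.grab_frame("wrist"); W=world("wrist",d,c)
cv2.imwrite("pics/w1.png",p[:,:,::-1])
m=(d>0)&(W[...,2]>90)&(W[...,2]<115)&(abs(W[...,0]-452)<70)&(abs(W[...,1]+172)<40)
q=W[m]; print(len(q),q.min(0),q.max(0))
if len(q)>10:
    r=cv2.minAreaRect(q[:,:2].astype(np.float32)); print(r, np.median(q,0))
E
```

```text
[ 447.72925257 -158.32498252  243.65672276] [-4.73692179e-01  1.63249857e-01 -8.28389672e-02  1.32466921e+00
  1.47472970e-04 -5.82170531e-01]
1049 [ 397.51725307 -182.13799957   91.86727634] [ 510.10345889 -159.48356186  108.59794997]
((453.72955322265625, -170.933837890625), (112.82671356201172, 11.908902168273926), 6.678487300872803) [ 448.30565043 -171.22706374  105.42056664]
```

View pics/w1.png

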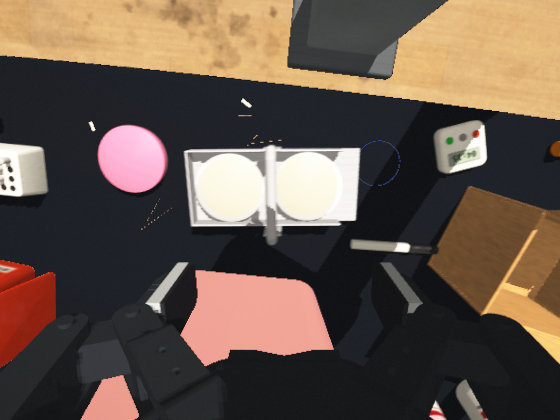

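The wrist picture shows the tray handle vertical at (270,190) between the two dishes, the marker at (390,247) and the timer at (462,147). The gripper hangs above it, lined up with the bar.

```bash
python3 - <<'E'
from h import *
for n in("scene","top"):
    z=np.load(n+"0.npz"); W=world(n,z['d']); m=(z['d']>0)&(W[...,0]>495)&(W[...,0]<800)&(W[...,1]>-420)&(W[...,1]<60)
    for zz in range(50,400,50):
        k=m&(abs(W[...,2]-zz)<25); q=W[k]
        if len(q)>5: print(n,zz,len(q),np.percentile(q,1,axis=0).round(),np.percentile(q,99,axis=0).round())
E
```

```text
scene 50 2726 [ 496. -336.   26.] [781.  50.  74.]
scene 100 2422 [ 501. -340.   76.] [786.  51. 124.]
scene 150 2463 [ 588. -344.  126.] [790.  37. 175.]
scene 200 2701 [ 584. -347.  176.] [776. -89. 225.]
scene 250 3073 [ 581. -351.  225.] [775. -89. 275.]
scene 300 3498 [ 578. -354.  275.] [773. -86. 325.]
scene 350 4106 [ 565. -367.  326.] [791. -63. 375.]
top 50 5013 [ 498. -332.   27.] [799.  41.  73.]
top 100 1115 [ 501. -338.   76.] [798.  59. 125.]
top 150 934 [ 589. -342.  125.] [798.  47. 174.]
top 200 1133 [ 585. -346.  175.] [797. -76. 225.]
top 250 1259 [ 582. -350.  225.] [796. -74. 274.]
top 300 1455 [ 578. -354.  276.] [791. -69. 324.]
top 350 1156 [ 565. -358.  326.] [766. -55. 375.]
```

Call:
step_arm:
  rows:
    - [[-0.2,-0.7,0],[0,0,0],1]
    - [[0,0,-0.0],[0,0,0],1]

```text
time_s: 5.65
position: [453.2, -171.3, 243.5]
eef_rot: [3.141, -0.0, -3.034]
ft_force: [-0.1, -0.7, 0.7]
opening: 85.3
grip_force: 0.0
```

Call:
step_arm:
  rows:
    - [[0,0,1],[0,0,0],1]
    - [[0,0,1],[0,0,0],1]
    - [[0,0,1],[0,0,0],1]
    - [[0,0,1],[0,0,0],1]
    - [[0,0,1],[0,0,0],1]
    - [[0,0,1],[0,0,0],1]
    - [[0,0,1],[0,0,0],1]
    - [[0,0,0.55],[0,0,0],1]
    - [[0,0,0.5],[0,0,0],1]
    - [[0,0,0],[0,0,0],1]

```text
time_s: 6.9
position: [452.4, -170.2, 82.3]
eef_rot: [3.141, -0.001, -3.033]
ft_force: [0.9, -0.7, 0.9]
opening: 85.5
grip_force: 0.0
```

Call:
step_arm:
  rows:
    - [[0,0,0],[0,0,0],0]
    - [[0,0,0],[0,0,0],0]
    - [[0,0,0],[0,0,0],0]
    - [[0,0,0],[0,0,0],0]
    - [[0,0,0],[0,0,0],0]
    - [[0,0,0],[0,0,0],0]
    - [[0,0,0],[0,0,0],0]
    - [[0,0,0],[0,0,0],0]
  newtons: 100

```text
time_s: 7.9
position: [452.8, -170.5, 82.7]
eef_rot: [3.141, 0.0, -3.033]
ft_force: [-0.1, -0.3, 0.2]
opening: -0.1
grip_force: 0.0
```

```bash
python3 - <<'E'
from h import *
p,d=cams.grab_frame("scene"); W=world("scene",d)
a=cv2.resize(p[200:310,250:400],None,fx=2.7,fy=2.7,interpolation=cv2.INTER_CUBIC)
c=cams.get_calibration("wrist"); w,dw=cams.grab_frame("wrist"); b=cv2.resize(w,(396,297))
cv2.imwrite("pics/s2.png",np.hstack([a[:297,:404],b])[:,:,::-1])
Ww=world("wrist",dw,c)
print(c['extrinsics'])
print(proj("scene",[[452.8,-170.5,82.7],[452.8,-170.5,101.4]]),ctrl.read_state())
E
```

```text
[[-1.08198395e-01  9.94128505e-01  1.27429609e-03  2.18007038e+02]
 [ 9.55237400e-01  1.03610389e-01  2.77103587e-01 -4.20335604e+02]
 [ 2.75344544e-01  3.11994186e-02 -9.60839205e-01  1.51195685e+02]
 [ 0.00000000e+00  0.00000000e+00  0.00000000e+00  1.00000000e+00]]
[[326.2405345  246.05666053]
 [326.67569998 238.7161405 ]] {'time_s': 8.0, 'qpos': array([-4.91487716e-01,  2.63652165e-01, -3.83649312e-01,  9.23528109e-01,
        9.30579895e-05, -5.99906778e-01]), 'qd': array([-0.00083341, -0.00027493,  0.00181436,  0.00079342,  0.00034344,
       -0.0004547 ]), 'effort': array([ 4.07156404e-05, -3.80357552e+01,  2.43567127e+01,  1.21364010e-03,
       -1.19607841e-05, -1.03072733e-05]), 'position': array([ 452.77202137, -170.53391413,   82.66717507]), 'eef_rot': array([ 3.14149707e+00,  2.50858815e-05, -3.03317359e+00]), 'ft_force': array([ 0.39706233,  0.56481314, -0.51224028]), 'torque': array([-0.05399396,  0.00459458, -0.04455773]), 'grip_force': 0.0, 'opening': -0.2474255226847218}
```

View pics/s2.png

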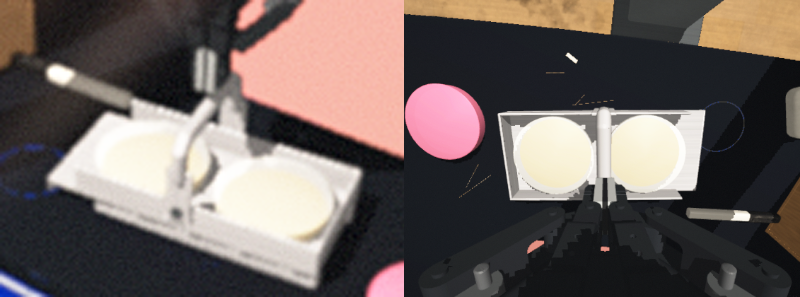

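The scene crop (left) shows the fingers at (205,70) and (232,120), on either side of the bar's far part. The wrist view (right) shows the finger ends at about (605,190) by the bar's far end. I'll enlarge this to see whether the bar is held.

```bash
python3 - <<'E'
from h import *
c=cams.get_calibration("wrist"); w,d=cams.grab_frame("wrist"); W=world("wrist",d,c)
cv2.imwrite("pics/w3.png",cv2.resize(w[120:330,200:380],None,fx=2.8,fy=2.8,interpolation=cv2.INTER_CUBIC)[:,:,::-1])
st=ctrl.read_state()
print(proj("wrist",[st['position'],st['position']+[0,0,18.7]]))
m=(d>0)&(W[...,2]>88)&(W[...,2]<112)&(abs(W[...,1]+170)<25)&(abs(W[...,0]-450)<70)
q=W[m]; print(len(q),q.min(0),q.max(0))
for x in range(390,520,10):
    k=q[abs(q[:,0]-x)<5]
    if len(k): print(x,len(k),k.mean(0).round(1),k[:,1].min().round(),k[:,1].max().round(),k[:,2].max().round())
E
```

```text
[[283.16988817 241.2734204 ]
 [283.14616466 252.96637476]]
2050 [ 396.82602897 -182.64136312   88.02754709] [ 451.9977413  -165.65339497  108.40002123]
400 320 [ 401.3 -176.7   97.9] -183.0 -171.0 104.0
410 434 [ 409.8 -176.1  104.5] -182.0 -170.0 108.0
420 391 [ 419.9 -174.9  105.5] -181.0 -169.0 108.0
430 376 [ 430.  -173.6  105.6] -180.0 -167.0 108.0
440 351 [ 440.1 -172.5  105.5] -179.0 -166.0 108.0
450 178 [ 447.7 -172.   105.2] -178.0 -166.0 108.0
```

View pics/w3.png

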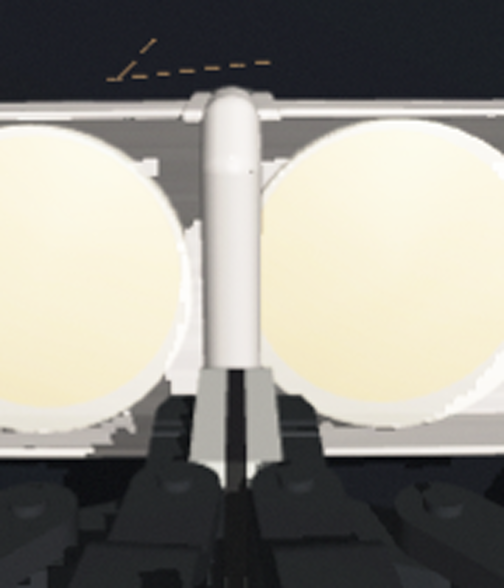

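```bash
python3 - <<'E'
from h import *
c=cams.get_calibration("wrist"); w,d=cams.grab_frame("wrist"); W=world("wrist",d,c)
for v in range(244,300,4): print(v,[ (W[v,u].round(0).tolist(),w[v,u].tolist()) for u in (275,283,293)])
p,ds=cams.grab_frame("scene"); S=world("scene",ds)
for v in range(205,262,4): print(v,[ (S[v,u].round(0).tolist(),p[v,u].tolist()) for u in (324,328,335)])
E
```

```text
244 [([447.0, -176.0, 104.0], [173, 167, 162]), ([445.0, -171.0, 107.0], [235, 232, 228]), ([472.0, -160.0, 37.0], [228, 226, 213])]
248 [([449.0, -176.0, 104.0], [171, 166, 160]), ([447.0, -171.0, 107.0], [235, 231, 228]), ([475.0, -160.0, 38.0], [230, 226, 215])]
252 [([443.0, -176.0, 124.0], [173, 173, 167]), ([443.0, -172.0, 123.0], [33, 32, 35]), ([442.0, -167.0, 124.0], [174, 173, 167])]
256 [([443.0, -176.0, 129.0], [179, 177, 170]), ([443.0, -172.0, 128.0], [34, 33, 36]), ([442.0, -167.0, 128.0], [178, 176, 170])]
260 [([443.0, -175.0, 133.0], [178, 177, 171]), ([443.0, -172.0, 132.0], [31, 31, 34]), ([442.0, -167.0, 133.0], [178, 177, 170])]
264 [([443.0, -175.0, 138.0], [178, 177, 171]), ([443.0, -172.0, 137.0], [32, 32, 34]), ([442.0, -167.0, 138.0], [178, 176, 169])]
268 [([443.0, -175.0, 142.0], [179, 177, 170]), ([443.0, -172.0, 142.0], [33, 32, 35]), ([442.0, -167.0, 143.0], [179, 177, 171])]
272 [([443.0, -175.0, 145.0], [179, 177, 171]), ([442.0, -172.0, 147.0], [32, 32, 33]), ([442.0, -167.0, 146.0], [178, 177, 170])]
276 [([443.0, -175.0, 149.0], [178, 176, 170]), 
[... 1969 characters left out ...]
), ([504.0, -164.0, 62.0], [206, 198, 193])]
245 [([429.0, -179.0, 104.0], [193, 182, 180]), ([555.0, -120.0, -0.0], [161, 153, 152]), ([503.0, -165.0, 52.0], [221, 212, 208])]
249 [([498.0, -141.0, 33.0], [194, 187, 183]), ([500.0, -150.0, 36.0], [223, 217, 210]), ([502.0, -166.0, 42.0], [236, 233, 229])]
253 [([480.0, -151.0, 38.0], [241, 238, 230]), ([501.0, -150.0, 24.0], [217, 211, 204]), ([502.0, -167.0, 31.0], [226, 218, 211])]
257 [([469.0, -158.0, 38.0], [246, 238, 225]), ([493.0, -155.0, 20.0], [168, 160, 153]), ([501.0, -168.0, 21.0], [239, 235, 232])]
261 [([458.0, -165.0, 37.0], [250, 243, 226]), ([481.0, -162.0, 20.0], [136, 133, 126]), ([489.0, -175.0, 21.0], [251, 249, 245])]
```

The depth from both cameras puts the shut fingertips at z≈120 while the reported TCP is 82.7. The real tips therefore sit about 37 mm behind the reported TCP, and the fingers closed above the bar. I'll open, go down 38 mm and grip again.

Call:
step_arm:
  rows:
    - [[0,0,0],[0,0,0],1]
    - [[0,0,0],[0,0,0],1]
    - [[0,0,0],[0,0,0],1]
    - [[0,0,0],[0,0,0],1]
    - [[0,0,0],[0,0,0],1]
    - [[0,0,0.5],[0,0,0],1]
    - [[0,0,0.5],[0,0,0],1]
    - [[0,0,0.5],[0,0,0],1]
    - [[0,0,0.35],[0,0,0],1]

```text
time_s: 9.28
position: [452.2, -170.2, 44.6]
eef_rot: [3.141, -0.001, -3.033]
ft_force: [0.6, 0.5, 0.5]
opening: 85.3
grip_force: 0.0
```

Call:
step_arm:
  rows:
    - [[0,0,0],[0,0,0],0]
    - [[0,0,0],[0,0,0],0]
    - [[0,0,0],[0,0,0],0]
    - [[0,0,0],[0,0,0],0]
    - [[0,0,0],[0,0,0],0]
    - [[0,0,0],[0,0,0],0]
    - [[0,0,0],[0,0,0],0]
    - [[0,0,0],[0,0,0],0]
  newtons: 100

```text
time_s: 10.28
position: [453.2, -171.0, 46.2]
eef_rot: [-3.141, 0.001, -3.033]
ft_force: [-1.2, -1.1, 6.0]
opening: 8.8
grip_force: 97.7
```

Call:
step_arm:
  rows:
    - [[0,0,-0.3],[0,0,0],0]
    - [[0,0,-0.5],[0,0,0],0]
    - [[0,0,-0.5],[0,0,0],0]
    - [[0,0,-0.5],[0,0,0],0]
    - [[0,0,0],[0,0,0],0]
    - [[0,0,0],[0,0,0],0]

```text
time_s: 11.02
position: [452.7, -170.5, 81.6]
eef_rot: [3.141, 0.0, -3.033]
ft_force: [0.2, -0.4, -5.3]
opening: 9.1
grip_force: 97.6
```

```bash
cat >> h.py <<'E'
def tray(n="scene",view=None,box=(200,420,200,420)):
    p,d=cams.grab_frame(n)
    if view: cv2.imwrite(view,p[:,:,::-1])
    return p,d,world(n,d)
E
python3 - <<'E'
from h import *
c=cams.get_calibration("wrist"); w,d=cams.grab_frame("wrist"); W=world("wrist",d,c)
p,ds=cams.grab_frame("scene")
cv2.imwrite("pics/l4.png",np.hstack([cv2.resize(p[190:310,240:400],(400,300),interpolation=cv2.INTER_CUBIC),cv2.resize(w,(400,300))])[:,:,::-1])
st=ctrl.read_state();print(st['position'],st['ft_force'],st['torque'],st['opening'],st['grip_force'])
# pads tip
q=W[235:300,270:296].reshape(-1,3); k=q[(q[:,0]>438)&(q[:,0]<446)&(abs(q[:,1]+171)<6)]; print(k[:,2].min(),k[:,2].max())
# handle
m=(d>0)&(W[...,2]>85)&(abs(W[...,1]+172)<16)&(W[...,0]<436)&(W[...,0]>400); print(np.median(W[m],0),W[m][:,2].max())
# wall tops near
q=W[(d>0)&(W[...,2]>15)&(W[...,2]<100)&(W[...,0]>380)&(W[...,0]<412)]; 
for y in range(-290,-60,20):
    k=q[abs(q[:,1]-y)<10]; print(y,len(k),k[:,2].max().round(1) if len(k) else '',k[:,0].min().round(1) if len(k) else '')
E
```

```text
[ 452.37599287 -170.32039396   81.29189266] [ 0.24402231 -1.12348984 -4.63564206] [ 0.08762571  0.02545383 -0.00387396] 8.823671808222494 97.59036540985107
138.182921575589 156.66252691952826
[ 433.65200844 -165.28670715  203.59433116] 221.04478632491626
-290 0  
-270 0  
-250 87 80.4 410.8
-230 255 81.6 408.8
-210 285 81.3 406.7
-190 242 99.6 399.9
-170 139 98.0 398.8
-150 608 81.6 399.9
-130 754 81.8 397.7
-110 742 82.5 395.3
-90 696 81.9 393.0
-70 806 59.5 390.9
```

View pics/l4.png

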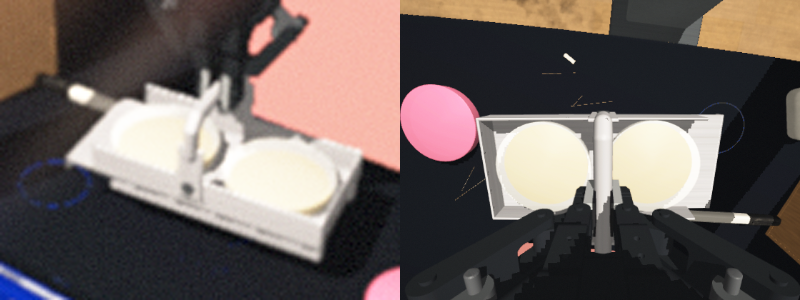

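The tray hangs level in the grip: the wall tops read 81–82 mm all along, and both dishes are still in it. In the wrist half of the picture the marker is undisturbed at (740,215). Next: lift, turn to the carton's heading and carry it over.

Call:
step_arm:
  rows:
    - [[0,0,-0.6],[0,0,0],0]
    - [[0,0,-0.94],[0,0,0],0]
    - [[0,0,-0.94],[0,0,0.5],0]
    - [[0,0,-0.94],[0,0,0.85],0]
    - [[0,0,-0.94],[0,0,0.85],0]
    - [[0,0,-0.8],[0,0,0.85],0]
    - [[0,0,-0.44],[0,0,0.6],0]
    - [[0,0,0],[0,0,0.3],0]
  newtons: 120

```text
time_s: 12.12
position: [453.5, -170.9, 195.0]
eef_rot: [-3.141, 0.002, 2.905]
ft_force: [0.1, 0.1, -4.4]
opening: 8.5
grip_force: 117.3
```

Call:
step_arm:
  rows:
    - [[0.05,0.3,0],[0,0,0],0]
    - [[0.1,0.6,0],[0,0,0],0]
    - [[0.13,0.85,0],[0,0,0],0]
    - [[0.14,0.9,0],[0,0,0],0]
    - [[0.14,0.9,0],[0,0,0],0]
    - [[0.14,0.9,0],[0,0,0],0]
    - [[0.14,0.9,0],[0,0,0],0]
    - [[0.14,0.85,0],[0,0,0],0]
    - [[0.14,0.8,0],[0,0,0],0]
    - [[0.1,0.6,0],[0,0,0],0]
    - [[0.1,0.5,0],[0,0,0],0]
    - [[0,0.22,0],[0,0,0],0]

```text
time_s: 13.62
position: [466.1, -2.1, 193.7]
eef_rot: [-3.142, -0.0, 2.906]
ft_force: [-1.2, -0.1, -5.3]
opening: 8.5
grip_force: 117.4
```

```bash
cat >> h.py <<'E'
def carton(P):
    c,s=np.cos(-.233),np.sin(-.233); Q=np.asarray(P)-[512.5,190.7,0]
    return np.stack([c*Q[...,0]+s*Q[...,1],-s*Q[...,0]+c*Q[...,1],Q[...,2]],-1)
E
python3 - <<'E'
from h import *
c=cams.get_calibration("wrist"); w,d=cams.grab_frame("wrist"); W=world("wrist",d,c)
p,ds,S=tray("top")
cv2.imwrite("pics/t5.png",np.hstack([cv2.resize(p[110:290,110:340],(383,300),interpolation=cv2.INTER_CUBIC),cv2.resize(w,(400,300))])[:,:,::-1])
st=ctrl.read_state();print(st['position'],carton(st['position']),st['eef_rot'],st['ft_force'])
L=carton(W); m=(d>0)&(L[...,0]<-45)&(L[...,0]>-60)&(L[...,2]>165)&(L[...,1]<-80)
for y in range(-310,-60,20):
    k=L[m&(abs(L[...,1]-y)<10)]; 
    if len(k): print(y,len(k),k[:,2].max().round(1),k[:,0].min().round(1))
# floor front edge
m=(d>0)&(abs(L[...,0])<35)&(L[...,2]>150)&(L[...,1]>-135); k=L[m]
print(len(k),np.percentile(k[:,1],[50,95,99.5]),np.median(k[:,2]))
L=carton(S); m=(ds>0)&(abs(L[...,0])<35)&(L[...,2]>145)&(L[...,2]<185)&(L[...,1]>-135); k=L[m]
print('top',len(k),np.percentile(k[:,1],[50,95,99.5]),np.median(k[:,2]))
m=(ds>0)&(L[...,2]>180)&(L[...,2]<205)&(L[...,1]>-200)&(L[...,1]<-100);k=L[m];print(np.percentile(k[:,0],[1,99]))
E
```

```text
[466.19761857  -2.39500604 193.67777663] [  -0.46604958 -198.56831238  193.67777663] [-3.14157308e+00  1.01366063e-04  2.90563034e+00] [-0.13341963  0.02966513 -5.31664424]
-310 137 192.1 -50.4
-290 267 192.6 -50.4
-270 279 192.7 -50.3
-250 281 193.0 -50.2
-230 287 193.7 -50.1
-210 543 254.4 -56.8
-190 876 254.8 -57.4
-170 288 193.7 -50.0
-150 333 193.9 -50.0
-130 282 194.5 -50.1
-110 200 194.3 -50.1
-90 186 171.6 -50.2
6165 [-112.32950004  -84.25003835  -81.9417533 ] 184.4753717564827Traceback (most recent call last):
  File "<stdin>", line 14, in <module>
    return _quantile_unchecked(
        a, q, axis, out, overwrite_input, method, keepdims, weights)
    return _ureduce(a,
                    func=_quantile_ureduce_func,
    ...<5 lines>...
                    overwrite_input=overwrite_input,
                    method=method)
    r = func(a, **kwargs)
    result = _quantile(arr,
                       quantiles=q,
    ...<2 lines>...
                       out=out,
                       weights=wgt)
    slices_having_nans = np.isnan(arr[-1, ...])
                                  ~~~^^^^^^^^^
IndexError: index -1 is out of bounds for axis 0 with size 0
```

View pics/t5.png

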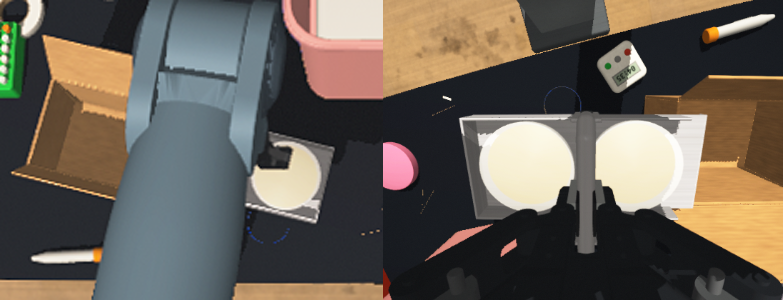

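The tray is level at z≈150 with its lip end about 12 mm inside the right-hand rim, lined up in x and yaw. In the wrist half the open end is at (700,160) inside the carton. Lowering onto the rim.

Call:
step_arm:
  rows:
    - [[0,0,0.4],[0,0,0],0]
    - [[0,0,0.5],[0,0,0],0]
    - [[0,0,0.4],[0,0,0],0]
    - [[0,0,0.2],[0,0,0],0]
    - [[0,0,0.1],[0,0,0],0]
    - [[0,0,0],[0,0,0],0]

```text
time_s: 14.48
position: [466.2, -2.6, 161.8]
eef_rot: [3.141, 0.0, 2.905]
ft_force: [-0.1, -0.5, -4.0]
opening: 8.1
grip_force: 117.4
```

Call:
step_arm:
  rows:
    - [[0,0,0.08],[0,0,0],0]
    - [[0,0,0],[0,0,0],0]

```text
time_s: 14.72
position: [466.5, -2.8, 160.5]
eef_rot: [-3.141, 0.001, 2.905]
ft_force: [0.2, -1.6, -1.9]
opening: 8.4
grip_force: 117.7
```

It rests on the rim: the force on the wrist dropped by about 3 N. Now I'll work out the tipping arc, with the gripper turning with the tray.

```bash
cat >> h.py <<'E'
from scipy.spatial.transform import Rotation as Rn
A=-.233
def tcp_target(th,cy=-86,press=1.5,D=56.5,x=-.5):
    t=np.radians(th); cz=135-(cy+95)*np.tan(t)-press
    y=cy-112.5*np.cos(t)+82*np.sin(t)-D*np.sin(t); z=cz+112.5*np.sin(t)+82*np.cos(t)-D*np.cos(t)
    return np.array([512.5+x*np.cos(A)-y*np.sin(A),190.7+x*np.sin(A)+y*np.cos(A),z])
def rot(th): return (Rn.from_euler('xyz',[np.pi,0,np.pi+A])*Rn.from_rotvec([np.radians(th),0,0]))
def plan(ths,start=None,**k):
    p=start if start is not None else tcp_target(ths[0],**k)
    for a,b in zip(ths,ths[1:]):
        q=tcp_target(b,**k); print(b,q.round(1),(rot(a).inv().apply(q-p)/20).round(2).tolist(),'mid-axes',(rot((a+b)/2).inv().apply(q-p)/20).round(2).tolist(),round((b-a)/5,2)); p=q
def camrel():
    s=ctrl.read_state(); E=cams.get_calibration("wrist")['extrinsics']; C=-E[:3,:3].T@E[:3,3]; R=Rn.from_euler('xyz',s['eef_rot'])
    return R.inv().apply(C-s['position']).round(1)
E
python3 - <<'E'
from h import *
s=ctrl.read_state(); print(s['position'],s['ft_force'],camrel(),tcp_target(0))
plan(list(range(0,56,4)))
E
```

```text
[466.53136201  -2.84474025 160.48674093] [ 0.16401065 -1.57839167 -1.89497686] [  69.8    0.4 -178.8] [466.18035871  -2.32070052 159.        ]
4 [ 4.667e+02 -3.000e-01  1.662e+02] [0.0, 0.1, -0.36] mid-axes [0.0, 0.09, -0.36] 0.8
8 [467.3   2.2 173.1] [-0.0, 0.1, -0.36] mid-axes [-0.0, 0.09, -0.36] 0.8
12 [468.    5.2 179.9] [0.0, 0.11, -0.36] mid-axes [0.0, 0.09, -0.36] 0.8
16 [468.8   8.8 186.4] [-0.0, 0.11, -0.36] mid-axes [-0.0, 0.1, -0.36] 0.8
20 [469.8  12.8 192.7] [0.0, 0.11, -0.36] mid-axes [0.0, 0.1, -0.36] 0.8
24 [470.8  17.2 198.5] [0.0, 0.12, -0.35] mid-axes [0.0, 0.1, -0.36] 0.8
28 [472.   22.1 204. ] [-0.0, 0.12, -0.35] mid-axes [-0.0, 0.11, -0.36] 0.8
32 [473.2  27.5 209.1] [-0.0, 0.12, -0.35] mid-axes [-0.0, 0.11, -0.36] 0.8
36 [474.6  33.2 213.7] [-0.0, 0.13, -0.35] mid-axes [-0.0, 0.11, -0.35] 0.8
40 [476.   39.2 217.8] [0.0, 0.13, -0.35] mid-axes [0.0, 0.12, -0.35] 0.8
44 [477.6  45.6 221.3] [0.0, 0.14, -0.35] mid-axes [0.0, 0.13, -0.35] 0.8
48 [479.2  52.3 224.2] [-0.0, 0.15, -0.34] mid-axes [-0.0, 0.14, -0.35] 0.8
52 [480.8  59.3 226.3] [-0.0, 0.16, -0.34] mid-axes [-0.0, 0.15, -0.34] 0.8
```

Tip the first 12°, then check the tool offset in the tilted pose.

Call:
step_arm:
  rows:
    - [[0,0.1,-0.36],[0.8,0,0],0]
    - [[0,0.1,-0.36],[0.8,0,0],0]
    - [[0,0.1,-0.36],[0.8,0,0],0]
    - [[0,0,0],[0,0,0],0]

```text
time_s: 15.22
position: [468.5, 6.3, 181.1]
eef_rot: [-2.934, 0.0, 2.908]
ft_force: [0.4, -0.0, -3.5]
opening: 8.3
grip_force: 117.8
```

```bash
python3 - <<'E'
from h import *
s=ctrl.read_state(); print(s['position'],s['eef_rot'],s['ft_force'],camrel(),tcp_target(12),s['qpos'])
c=cams.get_calibration("wrist"); w,d=cams.grab_frame("wrist"); L=carton(world("wrist",d,c))
k=L[(d>0)&(L[...,0]<-47)&(L[...,0]>-54)&(L[...,2]>140)&(L[...,1]<-100)]
q=[[y,k[abs(k[:,1]-y)<6][:,2].max()] for y in range(-300,-100,20) if (abs(k[:,1]-y)<6).sum()>3 and not -215<y<-165]
print(np.round(q,1).tolist())
E
```

```text
[468.49435826   6.34322663 181.11931392] [-2.93424700e+00  7.71075077e-05  2.90792775e+00] [ 0.37866203 -0.03353996 -3.54785256] [  69.8    0.2 -178.9] [467.97215628   5.22974856 179.91981998] [ 0.02552499  0.22992729 -0.18107219  1.21358747 -0.20034375  0.26460561]
[[-300.0, 199.1], [-280.0, 197.7], [-260.0, 194.3], [-240.0, 191.3], [-220.0, 187.1], [-160.0, 176.4], [-140.0, 172.5], [-120.0, 169.4]]
```

The camera-to-tool offset is unchanged when tilted, so the 37 mm error lies along the tool axis, as assumed. Carrying on tipping.

Call:
step_arm:
  rows:
    - [[0,0.1,-0.33],[0.8,0,0],0]
    - [[0,0.11,-0.35],[0.8,0,0],0]
    - [[0,0.11,-0.35],[0.8,0,0],0]
    - [[0,0.12,-0.35],[0.8,0,0],0]
    - [[0,0,0],[0,0,0],0]

```text
time_s: 15.9
position: [472.2, 22.1, 203.7]
eef_rot: [-2.655, -0.001, 2.906]
ft_force: [-0.2, -0.2, -3.2]
opening: 8.6
grip_force: 118.1
```

```bash
cat >> h.py <<'E'
def slope():
    s=ctrl.read_state(); c=cams.get_calibration("wrist"); w,d=cams.grab_frame("wrist"); L=carton(world("wrist",d,c))
    k=L[(d>0)&(L[...,0]<-47)&(L[...,0]>-54)&(L[...,2]>138)&(L[...,1]<-90)]; th=(np.pi+s['eef_rot'][0])%(2*np.pi)
    q=[]
    for y in range(-300,-90,10):
        m=abs(k[:,1]-y)<5
        if m.sum()>3 : q.append([y,k[m][:,2].max()])
    print(s['position'].round(1),'tool deg',np.degrees(th).round(1),'F',s['ft_force'].round(1)); print(np.round(q).astype(int).tolist()); return w,d,L
E
python3 - <<'E'
from h import *
slope(); print(tcp_target(28))
E
```

```text
[472.2  22.1 203.7] tool deg 27.9 F [-0.2 -0.2 -3.2]
[[-280, 237], [-270, 248], [-260, 245], [-250, 241], [-240, 237], [-230, 231], [-220, 226], [-210, 222], [-200, 217], [-190, 212], [-180, 218], [-170, 235], [-160, 249], [-150, 258], [-140, 255], [-130, 185], [-120, 180], [-110, 175], [-100, 170]]
[471.98510335  22.13989126 204.04532955]
```

Call:
step_arm:
  rows:
    - [[0,0.12,-0.33],[0.8,0,0],0]
    - [[0,0.12,-0.34],[0.8,0,0],0]
    - [[0,0.13,-0.34],[0.8,0,0],0]
    - [[0,0.14,-0.34],[0.8,0,0],0]
    - [[0,0.15,-0.34],[0.8,0,0],0]
    - [[0,0.16,-0.34],[0.8,0,0],0]
    - [[0,0,0],[0,0,0],0]
    - [[0,0,0],[0,0,0],0]
    - [[0,0,0],[0,0,0],0]

```text
time_s: 17.08
position: [480.6, 56.8, 226.6]
eef_rot: [-2.236, 0.001, 2.904]
ft_force: [0.8, -0.2, -4.1]
opening: 8.6
grip_force: 118.3
```

```bash
python3 - <<'E'
from h import *
w,d,L=slope(); print(tcp_target(52))
p,ds=cams.grab_frame("scene")
cv2.imwrite("pics/x6.png",np.hstack([cv2.resize(p[80:305,110:410],(400,300),interpolation=cv2.INTER_CUBIC),cv2.resize(w,(400,300))])[:,:,::-1])
E
```

```text
[480.6  56.8 226.6] tool deg 51.9 F [ 0.8 -0.2 -4.1]
[[-220, 298], [-210, 305], [-200, 300], [-190, 290], [-180, 280], [-170, 267], [-160, 255], [-150, 245], [-140, 237], [-130, 247], [-120, 253], [-110, 243], [-100, 265]]
[480.80364142  59.30029593 226.33110271]
```

View pics/x6.png

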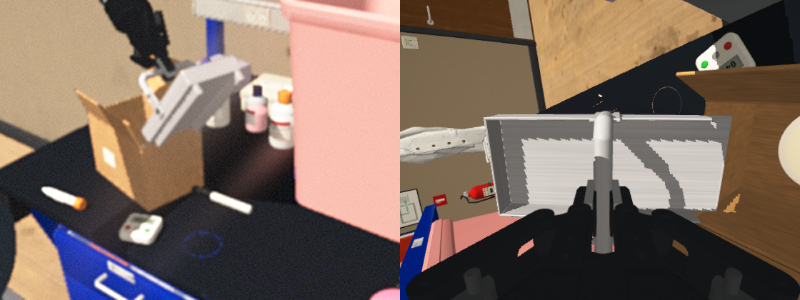

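The tray is tipped on the rim and empty (wrist half, tray at (600,165)), and a dish shows inside the carton at (790,150). I'll lift clear and level the tray.

Call:
step_arm:
  rows:
    - [[0,-0.79,-0.62],[0,0,0],0]
    - [[0,-0.79,-0.62],[0,0,0],0]
    - [[0,0.1,0],[-0.4,0,0],0]
    - [[0,0.21,0],[-0.85,0,0],0]
    - [[0,0.21,0],[-0.85,0,0],0]
    - [[0,0.21,0],[-0.85,0,0],0]
    - [[0,0.21,0],[-0.85,0,0],0]
    - [[0,0.21,0],[-0.85,0,0],0]
    - [[0,0.21,0],[-0.85,0,0],0]
    - [[0,0.21,0],[-0.85,0,0],0]
    - [[0,0.21,0],[-0.85,0,0],0]
    - [[0,0.21,0],[-0.85,0,0],0]

```text
time_s: 18.68
position: [487.4, 88.7, 244.0]
eef_rot: [-2.939, -0.0, 2.906]
ft_force: [0.1, 0.1, -4.8]
opening: 8.6
grip_force: 118.1
```

Call:
step_arm:
  rows:
    - [[0,0.21,0],[-0.85,0,0],0]
    - [[0,0.1,0],[-0.7,0,0],0]
    - [[0,0,0],[0,0,0],0]

```text
time_s: 19.05
position: [488.5, 93.5, 243.2]
eef_rot: [-3.071, 0.0, 2.904]
ft_force: [0.1, -0.0, -4.7]
opening: 8.4
grip_force: 118.1
```

```bash
python3 - <<'E'
from h import *
w,d,L=slope()
k=L[(d>0)&(L[...,0]<-47)&(L[...,0]>-54)&(L[...,2]>180)]
for y in range(-210,30,15):
    m=abs(k[:,1]-y)<6
    if m.sum()>3: print(y,k[m][:,2].max().round(1),end='; ')
p,ds=cams.grab_frame("scene"); S=carton(world("scene",ds))
W,dd=cams.grab_frame("top"); T=carton(world("top",dd))
for n,M,D,P in(("scene",S,ds,p),("top",T,dd,W),("wrist",L,d,w)):
    m=(D>0)&(abs(M[...,0])<60)&(abs(M[...,1])<92)&(M[...,2]<100)&(P.min(-1)>165); q=M[m]; print(n,len(q),np.percentile(q,[2,50,98],axis=0).round().tolist() if len(q) else '')
E
```

```text
[488.5  93.5 243.2] tool deg 4.1 F [ 0.1 -0.  -4.7]
[[-210, 248], [-200, 248], [-190, 248], [-180, 247], [-170, 246], [-160, 245], [-150, 245], [-140, 244], [-130, 245], [-120, 244], [-110, 275], [-100, 303]]
-210 248.1; -195 247.7; -180 246.6; -165 245.9; -150 245.5; -135 244.7; -120 244.0; -105 301.0; -90 303.0; -75 241.9; -60 241.1; -45 240.5; -30 239.4; -15 238.9; 0 215.3; 15 214.3; scene 0 
top 160 [[-51.0, -46.0, 15.0], [-39.0, -22.0, 22.0], [-30.0, 1.0, 30.0]]
wrist 1032 [[-57.0, -43.0, 19.0], [-43.0, -8.0, 27.0], [-32.0, 27.0, 36.0]]
```

Call:
step_arm:
  rows:
    - [[-0.05,-0.4,0],[-0.27,0,0],0]
    - [[-0.1,-0.8,0],[-0.27,0,0],0]
    - [[-0.1,-1,0],[0,0,0],0]
    - [[-0.1,-1,0],[0,0,0],0]
    - [[-0.1,-1,0],[0,0,0],0]
    - [[-0.1,-1,0],[0,0,0],0]
    - [[-0.1,-1,0],[0,0,0],0]
    - [[-0.1,-1,0],[0,0,0],0]
    - [[-0.1,-1,0],[0,0,0],0]
    - [[-0.1,-1,0.3],[0,0,0],0]
    - [[-0.1,-1,0.6],[0,0,0],0]
    - [[-0.1,-1,0.9],[0,0,0],0]

```text
time_s: 20.7
position: [459.5, -130.1, 213.3]
eef_rot: [-3.119, 0.001, 2.906]
ft_force: [0.8, -0.5, -4.1]
opening: 8.6
grip_force: 118.1
```

Call:
step_arm:
  rows:
    - [[-0.1,-1,0.9],[0,0,-0.3],0]
    - [[-0.1,-0.8,0.9],[0,0,-0.65],0]
    - [[0,-0.3,0.9],[0,0,-0.7],0]
    - [[0,0,0.9],[0,0,-0.7],0]
    - [[0,0,0.9],[0,0,-0.7],0]
    - [[0,0,0.7],[0,0,-0.6],0]
    - [[0,0,0.4],[0,0,-0.3],0]
    - [[0,0,0],[0,0,0],0]

```text
time_s: 21.7
position: [453.1, -173.1, 101.8]
eef_rot: [-3.121, -0.009, -3.034]
ft_force: [-0.2, 1.2, -4.2]
opening: 8.3
grip_force: 118.1
```

```bash
python3 - <<'E'
from h import *
s=ctrl.read_state(); c=cams.get_calibration("wrist"); w,d=cams.grab_frame("wrist"); W=world("wrist",d,c)
print(s['position'],s['eef_rot'])
m=(d>0)&(W[...,2]>40)&(W[...,0]>385)&(W[...,0]<418)
for y in range(-290,-60,20):
    k=W[m&(abs(W[...,1]-y)<6)]
    if len(k)>3: print(y,k[:,2].max().round(1),k[:,0].min().round(1))
p,ds=cams.grab_frame("top"); M=carton(world("top",ds))
i=(ds>0)&(M[...,2]<100)&(abs(M[...,0])<64)&(abs(M[...,1])<97)&(p.min(-1)>150); q=M[i]; print(len(q),q.min(0),q.max(0))
cv2.imwrite("pics/t7.png",cv2.resize(p[110:290,70:390],None,fx=2.5,fy=2.5,interpolation=cv2.INTER_CUBIC)[:,:,::-1])
E
```

```text
[ 453.14252758 -173.10109761  101.79203529] [-3.12093583 -0.0086552  -3.03367031]
-290 102.3 415.6
-270 102.7 413.6
-250 102.6 411.5
-230 102.3 409.1
-210 102.3 407.0
-190 133.5 401.8
-170 163.6 397.3
-150 102.1 400.3
-130 101.6 397.9
-110 101.6 395.7
-90 100.8 393.3
-70 78.2 391.0
1706 [-52.35129784 -55.31914898   1.5641519 ] [61.19340774 87.78283146 45.48628369]
```

View pics/t7.png

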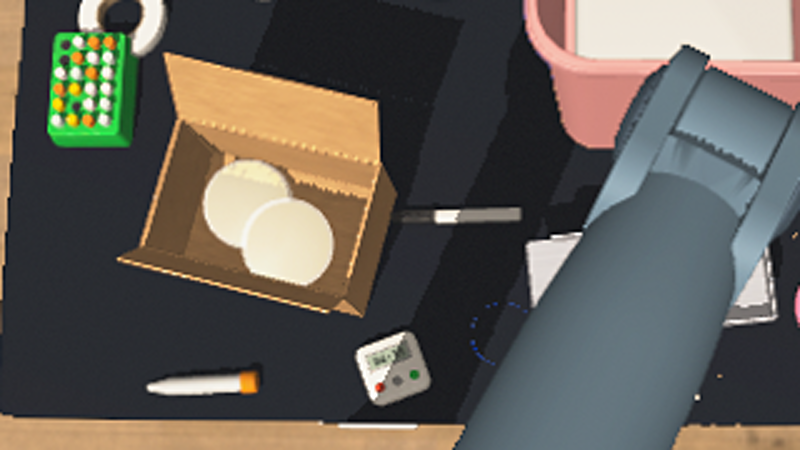

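Both dishes lie inside the carton, at crop (247,200) and (288,240). Marker, timer and tube are unmoved. Setting the tray down.

Call:
step_arm:
  rows:
    - [[0,0,0.6],[0,0,0],0]
    - [[0,0,0.8],[0,0,0],0]
    - [[0,0,0.7],[0,0,0],0]
    - [[0,0,0.4],[0,0,0],0]
    - [[0,0,0.2],[0,0,0],0]
    - [[0,0,0.15],[0,0,0],0]
    - [[0,0,0],[0,0,0],0]

```text
time_s: 22.68
position: [453.6, -175.4, 46.7]
eef_rot: [-3.118, -0.007, -3.033]
ft_force: [-4.9, -1.2, 5.3]
opening: 8.5
grip_force: 119.5
```

Call:
step_arm:
  rows:
    - [[0,0,0],[0,0,0],0.4]
    - [[0,0,0],[0,0,0],1]
    - [[0,0,0],[0,0,0],1]
    - [[0,0,0],[0,0,0],1]
    - [[0,0,-0.3],[0,0,0],1]
    - [[0,0,-0.7],[0,0,0],1]
    - [[0,0,-1],[0,0,0],1]
    - [[0,0,-1],[0,0,0],1]
    - [[0,0,-1],[0,0,0],1]
    - [[0,0,-1],[0,0,0],1]
    - [[0,0,-1],[-0.27,0,0],1]
    - [[0,0,-1],[0,0,0],1]

```text
time_s: 24.18
position: [454.4, -172.1, 187.0]
eef_rot: [3.14, -0.007, -3.034]
ft_force: [-0.5, 0.8, -0.3]
opening: 85.4
grip_force: 0.0
```

```bash
python3 - <<'E'
from h import *
s=ctrl.read_state(); c=cams.get_calibration("wrist"); w,d=cams.grab_frame("wrist"); W=world("wrist",d,c)
print(s['time_s'],s['position'],s['eef_rot'],carton(s['position']))
m=(d>0)&(W[...,2]>25)&(W[...,0]>385)&(W[...,0]<418)
for y in range(-290,-60,20):
    k=W[m&(abs(W[...,1]-y)<6)]
    if len(k)>3: print(y,k[:,2].max().round(1),k[:,0].min().round(1))
E
```

```text
24.175 [ 454.42694778 -172.13090792  187.04197788] [ 3.13993316 -0.00658495 -3.03362984] [  27.27293985 -366.43544301  187.04197788]
-290 45.8 416.5
-270 45.9 414.3
-250 46.0 412.1
-230 45.6 409.8
-210 45.6 407.6
-190 103.6 399.4
-170 106.9 399.2
-150 45.7 400.6
-130 46.1 398.4
-110 45.3 396.0
-90 45.8 394.5
```

The tray stands flat on the bench: wall tops are 45–46 mm all round and it has been let go. Now over to the near side of the carton with the fingers shut.

Call:
step_arm:
  rows:
    - [[0.06,0.5,-0.5],[0,0,0],0]
    - [[0.07,1,-0.5],[0,0,0],0]
    - [[0.07,1,0],[0,0,0],0]
    - [[0.07,1,0],[0,0,0],0]
    - [[0.07,1,0],[0,0,0],0]
    - [[0.07,1,0],[0,0,0],0]
    - [[0.07,1,0],[0,0,0],0]
    - [[0.07,1,0],[0,0,0],0]
    - [[0.07,1,0],[0,0,0],0]
    - [[0.07,1,0],[0,0,0],0]
    - [[0.07,1,0],[0,0,0],0]
    - [[0.07,1,0],[0,0,0],0]

```text
time_s: 25.72
position: [411.7, 56.6, 205.3]
eef_rot: [3.139, -0.009, -3.032]
ft_force: [0.2, 0.6, -0.6]
opening: -0.0
grip_force: 0.0
```

Call:
step_arm:
  rows:
    - [[0.06,1,0],[0,0,0],0]
    - [[0.06,1,0],[0,0,0],0]
    - [[0.06,1,0],[0,0,0],0]
    - [[0.06,1,0],[0,0,0],0]
    - [[0.06,1,0],[0,0,0],0]
    - [[0.06,1,0],[0,0,0],0]
    - [[0.06,1,0],[0,0,0],0]
    - [[0.06,1,0],[0,0,0.8],0]
    - [[0,0.4,0],[0,0,0.9],0]
    - [[0,0,0],[0,0,0.9],0]
    - [[0,0,0],[0,0,0.9],0]
    - [[0,0,0],[0,0,0.4],0]

```text
time_s: 27.22
position: [384.6, 221.5, 205.8]
eef_rot: [-3.141, -0.009, 2.91]
ft_force: [-0.1, 0.4, 0.8]
opening: -0.4
grip_force: 0.0
```

```bash
python3 - <<'E'
from h import *
s=ctrl.read_state(); print(s['position'],s['eef_rot'],carton(s['position']),s['opening'])
for n in("scene","top"):
    z=np.load(n+"0.npz"); L=carton(world(n,z['d'])); m=(z['d']>0)&(abs(L[...,1])<150)&(L[...,0]>105)&(L[...,0]<260)
    for zz in range(50,550,50):
        q=L[m&(abs(L[...,2]-zz)<25)]
        if len(q)>5: print(n,zz,len(q),np.percentile(q,[1,99],axis=0).round().tolist())
E
```

```text
[384.59441258 221.49380062 205.82040817] [-3.14058059 -0.00893939  2.9096421 ] [-131.55954446    0.42861366  205.82040817] -0.43040333002684195
scene 50 207 [[228.0, 65.0, 25.0], [259.0, 107.0, 74.0]]
scene 100 159 [[231.0, 67.0, 75.0], [259.0, 93.0, 124.0]]
scene 150 36 [[246.0, 81.0, 126.0], [260.0, 108.0, 138.0]]
scene 450 1394 [[177.0, -147.0, 443.0], [247.0, 146.0, 475.0]]
scene 500 923 [[177.0, -147.0, 475.0], [248.0, 147.0, 496.0]]
top 50 162 [[229.0, 65.0, 26.0], [259.0, 114.0, 75.0]]
top 100 289 [[230.0, 67.0, 78.0], [260.0, 122.0, 124.0]]
top 150 67 [[246.0, 81.0, 125.0], [259.0, 110.0, 140.0]]
top 450 3212 [[178.0, -144.0, 441.0], [260.0, 148.0, 474.0]]
top 500 986 [[177.0, -146.0, 475.0], [246.0, 147.0, 496.0]]
```

Call:
step_arm:
  rows:
    - [[0,0,0.8],[0,0,0],0]
    - [[0,0,1],[0,0,0],0]
    - [[0,0,1],[0,0,0],0]
    - [[0,0,0.9],[0,0,0],0]
    - [[0,0,0.44],[0,0,0],0]
    - [[0,0,0],[0,0,0],0]

```text
time_s: 27.98
position: [384.4, 221.1, 123.1]
eef_rot: [-3.14, -0.009, 2.91]
ft_force: [-0.1, -0.3, -1.2]
opening: -0.1
grip_force: 0.0
```

Call:
step_arm:
  rows:
    - [[-0.6,0,0],[0,0,0],0]
    - [[-0.7,0,0],[0,0,0],0]
    - [[-0.7,0,0],[0,0,0],0]
    - [[-0.7,0,0],[0,0,0],0]
    - [[-0.7,0,0],[0,0,0],0]
    - [[-0.6,0,0],[0,0,0],0]
    - [[-0.2,0,0.35],[0,0,0],0]
    - [[-0.2,0,0.35],[0,0,0],0]
    - [[-0.1,0,0.2],[0,0,0],0]
    - [[0,0,0],[0,0,0],0]

```text
time_s: 29.22
position: [472.2, 200.5, 104.3]
eef_rot: [-3.141, -0.009, 2.91]
ft_force: [-0.0, 0.8, -0.2]
opening: 0.3
grip_force: 0.0
```

```bash
cat >> h.py <<'E'
def prof(n="scene",lo=-130,hi=150):
    p,d=cams.grab_frame(n); L=carton(world(n,d)); m=(d>0)&(abs(L[...,1])<92)&(L[...,2]>90)&(L[...,2]<235)
    for x in range(lo,hi,10):
        q=L[m&(abs(L[...,0]-x)<5)]
        if len(q)>3: print(x,len(q),np.percentile(q[:,2],[10,50,90]).round().astype(int).tolist(),np.percentile(q[:,1],[5,95]).round().astype(int).tolist(),end='; ')
    print()
    return p
E
python3 - <<'E'
from h import *
s=ctrl.read_state(); print(s['position'],s['eef_rot'],carton(s['position']),s['ft_force'])
prof("scene",-110,40)
E
```

```text
[472.22810176 200.45188093 104.25729731] [-3.14082684 -0.00873299  2.90968129] [-41.43535915   0.18968608 104.25729731] [-0.03210463  0.83247022 -0.22198247]
-70 296 [95, 115, 137] [-89, 85]; -60 509 [99, 130, 214] [-72, 69]; -50 529 [139, 192, 228] [-63, 56]; -40 233 [139, 151, 230] [-78, 75]; -30 154 [139, 141, 218] [-86, 78]; -20 93 [140, 141, 142] [-84, 82]; -10 44 [140, 141, 142] [-87, 16];
```

The short flap lies almost flat, at z 139–142. I'll press it the last bit and back off upward. Before going behind the long flap, I'll measure how far the wrist sticks out beyond the TCP, because of the shelf.

Call:
step_arm:
  rows:
    - [[0,0,0.1],[0,0,0],0]
    - [[0,0,0.08],[0,0,0],0]
    - [[0,0,0],[0,0,0],0]
    - [[0,0,-0.5],[0,0,0],0]
    - [[0,0,-1],[0,0,0],0]
    - [[0,0,-1],[0,0,0],0]
    - [[0,0,0],[0,0,0],0]

```text
time_s: 30.15
position: [474.5, 200.9, 152.9]
eef_rot: [3.14, -0.005, 2.91]
ft_force: [-0.2, 0.6, -0.3]
opening: -0.1
grip_force: 0.0
```

```bash
python3 - <<'E'
from h import *
s=ctrl.read_state(); T=s['position']; print(T,carton(T),s['ft_force'])
for n in("scene","top"):
    p,d=cams.grab_frame(n); z=np.load(n+"0.npz")['d']; W=world(n,d); m=(d>0)&(abs(d-z)>60)&(W[...,2]>T[2]+30)
    u=T[:2]/np.linalg.norm(T[:2]); r=(W[...,:2]-T[:2])@u
    for h in range(60,480,30):
        q=r[m&(abs(W[...,2]-T[2]-h)<15)&(abs(r)<250)]
        if len(q)>5: print(n,h,len(q),np.percentile(q,[1,99]).round(),end='; ')
    print()
    L=carton(W)
    for x in range(-70,0,10):
        q=L[(d>0)&(abs(L[...,1])<92)&(L[...,2]>125)&(L[...,2]<150)&(abs(L[...,0]-x)<5)]
        if len(q): print(x,np.median(q[:,2]).round(1),end=' ')
    print()
E
```

```text
[474.5038893  200.90210197 152.88513896] [-39.32502267   1.15321492 152.88513896] [-0.16336888  0.59962191 -0.25708358]
scene 60 132 [-90.  20.]; scene 90 235 [-98.  16.]; scene 120 389 [-83.  26.]; scene 150 277 [-46.  11.]; scene 180 454 [-76.   9.]; scene 210 466 [-73.  22.]; scene 240 475 [-38.  12.]; scene 270 481 [-36.   9.]; scene 300 537 [-43.  79.]; scene 330 756 [-52. 141.]; scene 360 901 [-52.  34.]; scene 390 196 [-46.  30.]; 
-70 132.5 -60 137.9 -50 139.0 -40 138.7 -30 138.9 -20 138.9 -10 138.8 
top 60 10 [-36. 155.]; top 90 43 [-95. -15.]; top 120 144 [-45. -13.]; top 150 79 [-69.  -5.]; top 180 169 [-38.  15.]; top 210 230 [-38.  10.]; top 240 203 [-37.  51.]; top 270 154 [-34.   6.]; top 300 116 [-41. 239.]; top 330 117 [-51. 235.]; top 360 334 [-50.  34.]; top 390 207 [-44.  33.]; top 450 61 [-74. -21.]; 
-70 136.6 -60 136.9 -50 136.8 -40 136.9 -30 136.8 -20 137.0 -10 136.4
```

Call:
step_arm:
  rows:
    - [[0,0,-0.8],[0,0,0],0]
    - [[0,0,-1],[0,0,0],0]
    - [[0,0,-1],[0,0,0],0]
    - [[-0.5,-0.2,-0.4],[0,0,0],0]
    - [[-0.98,-0.36,0],[0,0,0],0]
    - [[-0.98,-0.36,0],[0,0,0],0]
    - [[-0.98,-0.36,0],[0,0,0],0]
    - [[-0.98,-0.36,0],[0,0,0],0]
    - [[-0.98,-0.36,0],[0,0,0],0]
    - [[-0.98,-0.36,0],[0,0,0],0]
    - [[-0.98,-0.36,0],[0,0,0],0]
    - [[-0.98,-0.36,0],[0,0,0],0]

```text
time_s: 31.75
position: [622.7, 100.2, 212.3]
eef_rot: [-3.14, -0.01, 2.908]
ft_force: [-0.5, 0.3, 0.8]
opening: 0.2
grip_force: 0.0
```

```bash
python3 - <<'E'
from h import *
s=ctrl.read_state(); print(s['time_s'],carton(s['position']),s['eef_rot'])
prof("scene",60,160); c=cams.get_calibration("wrist"); w,d=cams.grab_frame("wrist"); L=carton(world("wrist",d,c))
q=L[(d>0)&(abs(L[...,1])<90)&(L[...,2]>150)&(L[...,2]<232)&(L[...,0]>60)&(L[...,0]<104)];
if len(q): print(np.percentile(q,[1,50,99],axis=0).round())
E
```

```text
31.75 [128.09639201 -62.57029441 212.258732  ] [-3.14048072 -0.00974675  2.9083902 ]
60 572 [97, 121, 142] [-70, 82]; 70 463 [145, 157, 168] [-85, 82]; 80 451 [171, 182, 192] [-84, 82]; 90 475 [196, 206, 217] [-84, 81]; 100 91 [217, 221, 223] [-84, 86]; 
[[ 68. -88. 151.]
 [ 87.  -2. 199.]
 [100.  88. 225.]]
```

Call:
step_arm:
  rows:
    - [[0,0,0.8],[0,0,0],0]
    - [[0,0,1],[0,0,0],0]
    - [[0,0,1],[0,0,0],0]
    - [[0,0,0.4],[0,0,0],0]
    - [[0,0,0],[0,0,0],0]

```text
time_s: 32.48
position: [620.5, 102.0, 149.2]
eef_rot: [-3.141, -0.01, 2.909]
ft_force: [0.0, 0.2, 0.1]
opening: 0.1
grip_force: 0.0
```

Call:
step_arm:
  rows:
    - [[0.5,0,0],[0,0,0],0]
    - [[0.7,0,0],[0,0,0],0]
    - [[0.7,0,0],[0,0,0],0]
    - [[0.7,0,0],[0,0,0],0]
    - [[0.7,0,0],[0,0,0],0]
    - [[0.7,0,0],[0,0,0],0]
    - [[0.6,0,0],[0,0,0],0]
    - [[0.2,0,0.4],[0,0,0],0]
    - [[0.2,0,0.5],[0,0,0],0]
    - [[0.2,0,0.5],[0,0,0],0]
    - [[0.1,0,0.4],[0,0,0],0]
    - [[0,0,0.2],[0,0,0],0]

```text
time_s: 33.98
position: [516.9, 126.5, 109.7]
eef_rot: [-3.141, -0.01, 2.91]
ft_force: [-0.7, -0.7, 0.9]
opening: 0.3
grip_force: 0.4
```

Call:
step_arm:
  rows:
    - [[0,0,0.1],[0,0,0],0]
    - [[0,0,0.1],[0,0,0],0]
    - [[0,0,0],[0,0,0],0]

```text
time_s: 34.35
position: [517.9, 126.5, 106.7]
eef_rot: [-3.141, -0.008, 2.909]
ft_force: [1.0, 0.2, -0.1]
opening: -0.0
grip_force: 0.0
```

```bash
python3 - <<'E'
from h import *
s=ctrl.read_state(); print(s['time_s'],carton(s['position']),s['eef_rot'],s['ft_force'])
prof("top",-80,120); prof("scene",-80,120)
E
```

```text
34.35 [ 20.07949267 -61.22465804 106.74933536] [-3.14119304 -0.00763159  2.9094477 ] [ 0.97623761  0.22750068 -0.10244474]
-70 36 [98, 121, 138] [-87, -53]; -60 72 [134, 137, 140] [-90, -55]; -50 81 [135, 137, 140] [-89, -52]; -40 86 [134, 137, 140] [-89, -48]; -30 96 [135, 137, 140] [-90, -45]; -20 106 [138, 141, 144] [-89, -43]; -10 102 [139, 142, 145] [-88, -39]; 0 111 [139, 141, 145] [-89, -37]; 10 100 [138, 142, 195] [-90, -54]; 20 15 [140, 164, 197] [-91, -75]; 50 14 [138, 142, 144] [-91, -80]; 60 37 [137, 140, 143] [-91, -72]; 70 10 [137, 139, 141] [-91, -71]; 
-70 269 [96, 119, 137] [-88, 85]; -60 438 [96, 123, 139] [-75, 73]; -50 133 [138, 139, 140] [-81, 81]; -40 126 [137, 139, 140] [-85, 79]; -30 145 [138, 139, 140] [-83, 83]; -20 174 [139, 143, 145] [-81, 79]; -10 118 [142, 143, 144] [-84, 78]; 0 171 [142, 144, 224] [-80, 78]; 10 455 [143, 191, 228] [-85, 45]; 20 176 [142, 144, 218] [-89, 76]; 30 115 [141, 143, 192] [-91, 79]; 40 81 [141, 142, 143] [-86, 85]; 50 76 [141, 142, 143] [-85, 79]; 60 95 [114, 142, 143] [-90, 82]; 70 6 [140, 142, 142] [-83, 84];
```

The long flap lies down over the short one, about 0.03 rad off. One more small press, then back off upward and to the near side.

Call:
step_arm:
  rows:
    - [[0,0,0.1],[0,0,0],0]
    - [[0,0,0.05],[0,0,0],0]
    - [[0,0,0],[0,0,0],0]
    - [[0,0,-0.4],[0,0,0],0]
    - [[0,0,-1],[0,0,0],0]
    - [[0,0,-1],[0,0,0],0]
    - [[0,0,-1],[0,0,0],0]
    - [[0,0,-1],[0,0,0],0]
    - [[0,0,0],[0,0,0],0]

```text
time_s: 35.58
position: [519.7, 126.6, 193.3]
eef_rot: [3.141, -0.005, 2.91]
ft_force: [-0.8, -0.8, -0.4]
opening: 0.0
grip_force: 0.0
```

```bash
python3 - <<'E'
from h import *
s=ctrl.read_state(); print(s['time_s'],s['position'],s['ft_force'])
p=prof("scene",-80,120); q,d=cams.grab_frame("top")
cv2.imwrite("pics/f8.png",np.hstack([cv2.resize(p,(400,300)),cv2.resize(q[90:300,70:350],(400,300))])[:,:,::-1])
E
```

```text
35.575 [519.74548978 126.6062609  193.28619365] [-0.82677469 -0.79372438 -0.42757243]
-70 285 [95, 116, 136] [-89, 86]; -60 425 [98, 124, 139] [-73, 73]; -50 135 [137, 139, 140] [-85, 82]; -40 129 [137, 139, 140] [-84, 81]; -30 140 [137, 139, 141] [-85, 83]; -20 155 [139, 141, 143] [-85, 80]; -10 123 [141, 142, 143] [-86, 80]; 0 128 [140, 142, 143] [-85, 81]; 10 126 [141, 142, 143] [-84, 77]; 20 131 [141, 142, 143] [-85, 82]; 30 120 [141, 142, 143] [-85, 80]; 40 116 [141, 142, 143] [-85, 83]; 50 115 [141, 142, 143] [-85, 77]; 60 127 [137, 142, 143] [-84, 82]; 70 13 [141, 141, 143] [-79, 82];
```

View pics/f8.png

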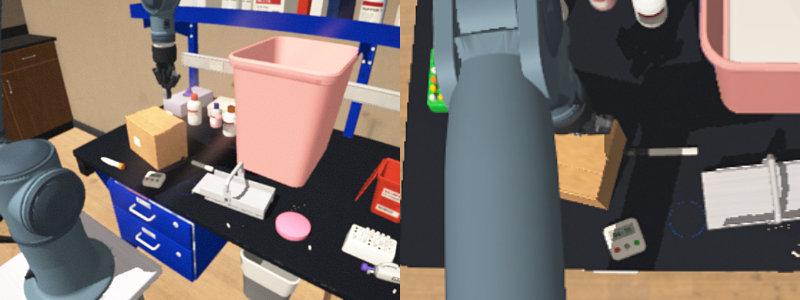

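The picture shows both flaps shut flat (carton at (158,135)), the empty tray level at (235,190), the bystanders in place and the gripper clear above the carton.

```bash
python3 -c "
from station import hand_in
print(hand_in())"
```

```text
the job is handed in; nothing more can be done
None
```

The job is handed in, though I got no verdict back: by camera check, both dishes are in the carton, the empty tray stands level on the bench, both flaps are shut flat (short, then long), and the timer, marker and tube look unmoved.

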